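Make up the turned condiment set on its serving paddle

TASK

Make up the finished table set on the oak paddle: stand the dark walnut mill body in the well next to the paddle's handle, the light maple mill body in the well at the far end and the red toothpick cup in the well between them, with each mill's head on top of the body of the same wood. Every piece must end upright and fully home, the feet flat in their wells and the spigots down in the bores, and let go; do not drop pieces or knock any over, and leave the oil bottle, the wax tin and the calipers where they are.

Things in the scene. Friction and masses are not known exactly. Their poses are not given: they have to be found in the camera images.
- dark_body: Dark brown walnut mill body, a waisted round column, loose, upright, 110 mm tall; origin at the centre of its underside, z up. Foot 52 in diameter (48 at the very bottom) with a thin brass line, waist 38; from 78 to 110 above the underside a straight band 50 in diameter, to grip. Open top: round bore 37 in diameter, 16 deep. About 180 g.
- light_body: Pale cream maple mill body, a waisted round column, loose, upright, 110 mm tall; origin at the centre of its underside, z up. Foot 52 in diameter (48 at the very bottom) with a thin brass line, waist 38; from 78 to 110 above the underside a straight band 50 in diameter, to grip. Open top: round bore 37 in diameter, 16 deep. About 180 g.
- dark_head: Dark brown walnut mill head, a round cap, loose, standing on its spigot, 57 mm tall; origin at the centre of the spigot's underside, z up. Spigot 10.5 long, tapered, 25 to 29 in diameter; band 50 in diameter from 11 to 33 above the underside, to grip; dome and small brass nut on top. Seated with its spigot in a body's bore, its origin is 99.5 above that body's origin. About 60 g.
- light_head: Pale cream maple mill head, a round cap, loose, standing on its spigot, 57 mm tall; origin at the centre of the spigot's underside, z up. Spigot 10.5 long, tapered, 25 to 29 in diameter; band 50 in diameter from 11 to 33 above the underside, to grip; dome and small brass nut on top. Seated with its spigot in a body's bore, its origin is 99.5 above that body's origin. About 60 g.
- pick_cup: Red padauk toothpick cup: small open round cup, empty, loose, upright, 64 mm tall, 43 in diameter at the foot, 45 at the rim, wall 4.5; origin at the centre of its underside, z up. About 70 g.
- paddle: Oak serving paddle, fixed to the bench: board 264 mm long (x), 96 wide (y), 18 thick, a short handle at its -x end reaching 191 from the centre. Origin at the centre of the board's underside, on the bench, z up. Three round wells in its top, 66 in diameter, 6 deep (floor 12 above the underside), at x = -82 (by the handle), 0 and +82 (far end), y = 0.
- oil_bottle: Bystander: amber bottle of finishing oil, 54 mm in diameter, 125 tall, paper band, black cap, loose, upright; origin at the centre of its underside.
- wax_tin: Bystander: flat green wax tin, 84 mm in diameter, 34 tall, loose; origin at the centre of its underside.
- calipers: Bystander: steel outside calipers lying flat, 5 mm thick (17 at the brass pivot nut), about 155 long and 106 wide, loose; origin at the underside of the pivot, legs along its +x.

How it is judged:
At the end, for the whole second after the job is handed in: Dark body in the well by the handle, light body in the far well, red cup between: within 15 mm of the wells' centres, on their floors within 3 mm, tilt under 4 degrees. Each head on the body of its wood: within 8 mm of its axis, seated within 3.5 mm, tilt under 5 degrees. All at rest (x of dark_body in the frame of paddle between -0.097 and -0.067 m and y of dark_body in the frame of paddle between -0.015 and 0.015 m and z of dark_body in the frame of paddle between 0.009 and 0.0145 m and angle between each of dark_body, light_body, pick_cup's own z axis and vertical below 0.07 rad and x of light_body in the frame of paddle between 0.067 and 0.097 m and y of light_body in the frame of paddle between -0.015 and 0.015 m and z of light_body in the frame of paddle between 0.009 and 0.0145 m and x of pick_cup in the frame of paddle between -0.015 and 0.015 m and y of pick_cup in the frame of paddle between -0.015 and 0.015 m and z of pick_cup in the frame of paddle between 0.009 and 0.0145 m and horizontal distance between dark_head and dark_body below 0.008 m and z of dark_head in the frame of dark_body between 0.096 and 0.1025 m and angle between each of dark_head, light_head's own z axis and vertical below 0.09 rad and horizontal distance between light_head and light_body below 0.008 m and z of light_head in the frame of light_body between 0.096 and 0.1025 m and linear speed of each of dark_body, light_body, pick_cup, dark_head, light_head below 0.02 m/s); the robot touches nothing.
It fails at once if the oil bottle, the wax tin or the calipers are pushed more than 20 mm, or tipped (distance of any of oil_bottle, wax_tin, calipers from where it was at the start of the episode above 0.02 m or angle between any of oil_bottle, wax_tin, calipers's own z axis and vertical above 0.3 rad).
It fails at once if a piece of the set is dropped (falls free through more than about 15 mm) ((contact force between dark_body and anything else below 0.02 N and linear speed of dark_body above 0.55 m/s) or (contact force between light_body and anything else below 0.02 N and linear speed of light_body above 0.55 m/s) or (contact force between pick_cup and anything else below 0.02 N and linear speed of pick_cup above 0.55 m/s) or (contact force between dark_head and anything else below 0.02 N and linear speed of dark_head above 0.55 m/s) or (contact force between light_head and anything else below 0.02 N and linear speed of light_head above 0.55 m/s)).
It fails at once if a piece of the set is knocked over (angle between any of dark_body, light_body, pick_cup, dark_head, light_head's own z axis and vertical above 0.8 rad).
It also fails if it takes over 125 s, if anything falls off the work surface, if the arm or the gripper's body presses on something with over 40 N, if the wrist force passes 120 N, or if a joint passes its speed limit or range.

ROBOT

A 6-joint arm with a two-finger parallel gripper is mounted at the origin on the work surface. World frame = base frame: x ahead of the robot, y to its left, z up, the work surface at z = 0. Lengths are in m, angles in rad, forces in N, time in s.
With the tool pointing down it reaches from about 0.35 to 0.925 m from the base axis. Payload 6.4 kg.
Tool frame: the origin (TCP) lies at the very end of the fingers, on their centre line; the grasp point (between the pads) lies robot.grip_point_offset behind it (robot.grip_point_offset is the distance from the TCP to the grasp point, in m); z points along the fingers, y is the line along which they close (so a half turn about z gives the same grasp; the last joint's range is limited). The gripper opens to 85 mm and grips with 20 to 120 N. Pads are 22 mm wide; open, the fingers measure 114 mm over their backs; the gripper's body (76 mm by 85 mm) begins 54 mm behind the grasp point. The pads swing forward as they close: fully open they stand 13 mm farther back than shut.
Start: joints at [-1.332, 0.245, 1.558, -0, 1.339, -0.174], TCP at [0.261, -0.595, 0.231] pointing down, gripper open.
Joint ranges: [-3.13, 3.13], [-1.02, 2.26], [0.13, 2.54], [-0.95, 4.09], [0.21, 2.88], [-2.74, 2.74]. Speed limits (rad/s): [2.57, 2.57, 3.14, 3.14, 3.14, 3.14].

INTERFACE

Orientations are given as a rotation vector (axis times angle).
In Python, from rig import robot gives the robot as it stands.
- The arm moves only by the tool send_rows, never from a script. Its argument "moves" is text: rows parted by semicolons, each of 7 numbers parted by spaces: the turn, a rotation vector about the tool's x, y, z in degrees, then the shift along the tool's x, y, z in mm, then the opening, from 0 (shut) to 1 (fully open). A call has exactly 10 rows; each row shifts and turns the commanded pose from where the row before left it, along the tool's axes as they then stand; what a row does not reach is not made up. A row lasts 1/8 s, in which the tool goes at most 62.5 mm and 10.7 degrees, less where a joint would pass 70% of its speed; a pose out of reach is approached as far as the arm can. A call with a gripper value outside its range is refused whole. The fingers move at their own pace and stop on an object; "grip_force" is the grip in N (left out, the last holds). Time passes only in rows, so rows that do not move let the fingers close, or fill a call up. It gives the time, the measured TCP pose, the force, the opening and the grip force at its end, in the units of the state.
- robot.sense(): the state, without advancing time (a new reading comes with each control period).
- robot.capture(name): name is "side" or "top"; returns the picture (400x640x3 uint8, blue, green, red); there is no depth.
- robot.camera_info(name): a dict with "fov_y" (degrees; the focal length in pixels is half the picture's height over the tangent of half this angle, whatever the lens; pixels are square), "cx", "cy" (the principal point, pixels), "R" (3x3) and "t" (3): a world point X has camera coordinates R X + t. Camera axes: x right, y down, z forward; pixel columns grow to the right and rows downward; lengths in m; the calibration is good to about 2 mm. A picture is of the moment at which its call begins. camera_info takes no time and is no camera call.
- robot.finish_job(): hands the job in; it is judged then, once.
Trained networks look in the newest picture that a camera, given by its name, has taken for a name from the list of things; names that differ only in an ending like _2 or _b are one class to them, and where a whole thing is asked for, a point or a joint stands for the part that bears it (a point fixed in the world has none). Each returns a list of dicts, best first, with "p" (0 to 1); they miss things now and then, are a little off and sometimes report something else, mostly with a low value. They report only what shows in the picture. A call takes as long as a camera call.
- robot.find_in(camera, name): "position" ([x, y, z] in m, in world coordinates, good to about 4 mm: the middle of the surface that is visible of it).
- robot.regions_of(camera, name): "mask" (400x640 bool, what is visible of it).
- robot.mark_of(camera, name): "position" ([x, y, z] in m, in world coordinates, good to about 4 mm: a listed point, or the origin of a listed thing).
The state is a dict: "time": time; "joint_pos": joint angles; "qd": joint speeds; "joint_torque": joint torques, N m; "position": TCP position; "ee_rot": TCP orientation; "force": force on the tool from outside, world axes, zero at the start; "ft_torque": the same for the moment, N m; "width": finger opening in m; "grip_force": force on a finger pad.
Only numpy, scipy, OpenCV 4.12 (cv2) and the standard library are available. Lean on these libraries where they do the work, as an engineer would, in place of code of your own. Each camera call takes 0.05 s, during which the arm holds its last target. There are 200 camera calls.

## Working session

There is one attempt and no reset: what is moved stays moved. The work goes in short steps, Python scripts to look and compute and a tool call to move; the robot and the scene stay as the last step left them, time stands still between calls to the robot, and variables do not carry over. Pictures are saved under pics/ and viewed, at most 14 in all, crops included, and the job is handed in when it is done.

Besides the shell and the picture viewer there is one more tool, called after "Call:" as name(argument=value, ...) on one line, values as JSON. send_rows: Moves the arm, as the interface text tells. Its arguments: {"type":"object","properties":{"moves":{"type":"string"},"grip_force":{"type":"number"}},"required":["moves"]}

```bash
mkdir -p pics; cat > h.py <<'E'
from rig import robot
import numpy as np, cv2
from scipy.spatial.transform import Rotation as Ro
names="dark_body light_body dark_head light_head pick_cup paddle oil_bottle wax_tin calipers".split()
E
python3 - <<'E'
from h import *
for c in("top","side"):
    cv2.imwrite(f"pics/{c}0.png",robot.capture(c))
    i=robot.camera_info(c);print(c,i['fov_y'],i['cx'],i['cy'],np.round(i['R'],3).tolist(),np.round(i['t'],3))
    for n in names:
        print(n,[(np.round(d['position'],3).tolist(),round(d['p'],2)) for d in robot.mark_of(c,n)[:3]])
s=robot.sense();print(s['position'],s['ee_rot'],s['width'],robot.grip_point_offset,s['time'])
print(Ro.from_rotvec(s['ee_rot']).as_matrix().round(3))
E
```

```text
top 52.7359375085576 315.41783887079697 199.10265863625528 [[-0.007, -1.0, 0.002], [-0.982, 0.006, -0.187], [0.187, -0.003, -0.982]] [0.019 0.58  1.109]
dark_body [([0.558, 0.301, -0.002], 0.95), ([0.448, -0.262, -0.002], 0.54)]
light_body [([0.458, -0.398, -0.003], 0.73)]
dark_head [([0.424, 0.283, -0.0], 0.75), ([0.448, -0.263, 0.002], 0.71)]
light_head [([0.445, -0.264, 0.001], 0.48)]
pick_cup [([0.456, 0.404, 0.001], 0.87), ([0.765, 0.106, -0.002], 0.68)]
paddle [([0.544, -0.003, -0.0], 0.88), ([0.558, 0.299, -0.003], 0.3)]
oil_bottle [([0.567, -0.326, 0.0], 0.74)]
wax_tin [([0.766, 0.106, -0.001], 0.89)]
calipers [([0.789, -0.054, 0.005], 0.95)]
side 50.06886499241592 315.6424983571493 199.16978621939296 [[0.998, -0.07, -0.002], [-0.051, -0.71, -0.703], [0.047, 0.701, -0.712]] [-0.607  0.076  1.137]
dark_body [([0.56, 0.297, -0.003], 0.92)]
light_body [([0.458, -0.392, 0.002], 0.64)]
dark_head [([0.421, 0.288, -0.001], 0.77)]
light_head [([0.448, -0.263, 0.002], 0.64)]
pick_cup [([0.457, 0.407, -0.003], 0.67)]
paddle [([0.543, -0.009, -0.002], 0.65)]
oil_bottle [([0.564, -0.327, -0.003], 0.81)]
wax_tin [([0.764, 0.112, -0.002], 0.87)]
calipers [([0.782, -0.054, -0.004], 0.74)]
[ 0.26074639 -0.59541557  0.23130758] [ 3.07490422e+00  6.43830810e-01 -3.69362055e-05] 0.08571884527129323 0.0187 1.0
[[ 0.916  0.401 -0.   ]
 [ 0.401 -0.916 -0.   ]
 [-0.     0.    -1.   ]]
```

View pics/top0.png

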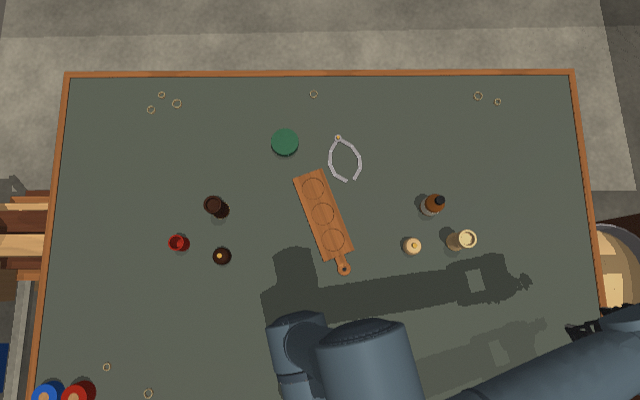

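View pics/side0.png

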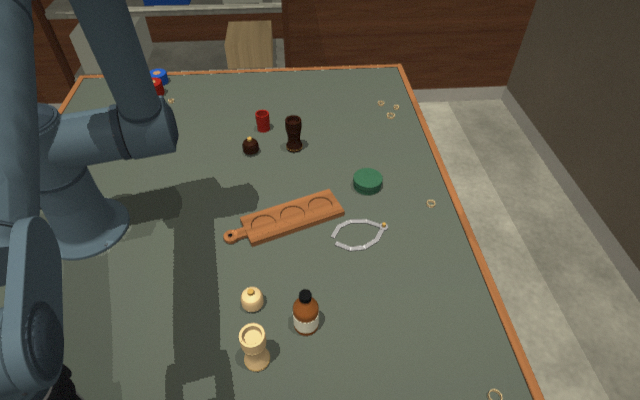

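The top view shows the dark body at (214,206), cup (179,243), dark head (222,256), light head (412,245), light body (465,240), and the paddle from (305,178) to its handle at (344,270), which lies on the robot's side. The detections agree with that, except for low-value duplicates. Next I refine the positions by fitting silhouettes in both views.

```bash
cat >> h.py <<'E'
from scipy.optimize import minimize
CI={c:robot.camera_info(c) for c in("top","side")}
def proj(c,X):
    i=CI[c];f=200/np.tan(np.radians(i['fov_y']/2));p=np.atleast_2d(X)@np.array(i['R']).T+np.array(i['t'])
    return p[:,:2]/p[:,2:]*f+[i['cx'],i['cy']]
S=4
def fillhull(m,uv):
    cv2.fillConvexPoly(m,cv2.convexHull(np.round((uv+.5)*S*16-8).astype(np.int32)),1,shift=4)
A=np.linspace(0,2*np.pi,40)
def ring(p,r,z): return np.c_[p[0]+r*np.cos(A),p[1]+r*np.sin(A),np.full(40,p[2]+z)]
body=[(.024,0),(.026,.004),(.026,.015),(.019,.045),(.025,.078),(.025,.11)]
head=[(.0125,0),(.0145,.0105),(.025,.011),(.025,.033),(.018,.045),(.006,.052),(.004,.057)]
PROF=dict(dark_body=body,light_body=body,dark_head=head,light_head=head,pick_cup=[(.0215,0),(.0225,.064)],oil_bottle=[(.027,0),(.027,.08),(.012,.1),(.012,.125)])
def sil(c,n,p):
    m=np.zeros((400*S,640*S),np.uint8)
    if n=='paddle':
        cs,sn=np.cos(p[3]),np.sin(p[3]);Rz=np.array([[cs,-sn,0],[sn,cs,0],[0,0,1]])
        for x0,x1,w in((-.132,.132,.048),(-.191,-.13,.014)):
            P=np.array([[x,y,z] for x in(x0,x1) for y in(-w,w) for z in(0,.018)])@Rz.T+p[:3]
            fillhull(m,proj(c,P))
        return m
    for (r,z),(q,w) in zip(PROF[n],PROF[n][1:]): fillhull(m,np.r_[proj(c,ring(p,r,z)),proj(c,ring(p,q,w))])
    return m
def fit(n,p0,cams=("top","side")):
    M={}
    for c in cams:
        L=[d for d in robot.regions_of(c,n)]
        if not L: continue
        s0=sil(c,n,p0); L=[(cv2.resize(d['mask'].astype(np.uint8),None,fx=S,fy=S,interpolation=0)) for d in L]
        M[c]=max(L,key=lambda m:(m&s0).sum()/(m|s0).sum())
    def iou(c,p): s=sil(c,n,p); return (s&M[c]).sum()/(s|M[c]).sum()
    f=lambda p:-sum(iou(c,p) for c in M)
    p0=np.array(p0,float); sx=np.vstack([p0]+[p0+np.eye(len(p0))[k]*(.006 if k<3 else .06) for k in range(len(p0))])
    r=minimize(f,p0,method='Nelder-Mead',options=dict(initial_simplex=sx,xatol=2e-4,fatol=1e-4))
    return r.x,{c:round(float(iou(c,r.x)),2) for c in M}
E
python3 - <<'E'
from h import *
robot.capture("top");robot.capture("side")
for n,p in dict(dark_body=(.559,.299,0),light_body=(.458,-.395,0),dark_head=(.4225,.2855,0),light_head=(.447,-.263,0),pick_cup=(.4565,.4055,0),oil_bottle=(.5655,-.3265,0),paddle=(.5435,-.004,0,.39)).items():
    x,q=fit(n,p);print(n,x.round(4),q)
E
```

```text
dark_body [ 0.5593  0.3025 -0.0063] {'top': 0.91, 'side': 0.91}
light_body [ 0.4594 -0.3937 -0.0012] {'top': 0.91, 'side': 0.94}
dark_head [0.4205 0.2859 0.0006] {'top': 0.95, 'side': 0.88}
light_head [ 0.4452 -0.2635  0.0009] {'top': 0.94, 'side': 0.93}
pick_cup [ 0.4589  0.4102 -0.0029] {'top': 0.93, 'side': 0.93}
oil_bottle [ 0.5642 -0.3228 -0.0007] {'top': 0.93, 'side': 0.93}
paddle [ 0.5442 -0.0054 -0.0012  0.353 ] {'top': 0.94, 'side': 0.95}
```

```bash
cat > d.py <<'E'
import sys
from h import *
s=robot.sense();R=Ro.from_rotvec(s['ee_rot']).as_matrix();p=np.array(s['position'])
for a in sys.argv[1:]:
    q=np.array(eval(a));print("delta tool mm",(R.T@(q-p)*1000).round(1));p=q
E
python3 d.py .4594,-.3937,.2313 .4594,-.3937,.077; python3 - <<'E'
from h import *
for c in("top","side"):
    im=cv2.imread(f"pics/{c}0.png");im=cv2.resize(im,None,fx=S,fy=S,interpolation=cv2.INTER_CUBIC)
    P=(.5442,-.0054,0);ex=np.array([np.cos(.353),np.sin(.353)])
    for k in(-.082,0,.082):
        q=np.r_[np.array(P[:2])+ex*k,0]
        cv2.polylines(im,[np.round((proj(c,ring(q,.033,.018))+.5)*S).astype(np.int32)],True,(255,255,0),1)
    u,v=(proj(c,P)[0]*S).astype(int);cv2.imwrite(f"pics/ov_{c}.png",im[v-240:v+240,u-280:u+280])
E
```

```text
delta tool mm [ 262.9 -105.1   -0. ]
delta tool mm [  0.   -0.  154.3]
```

View pics/ov_top.png

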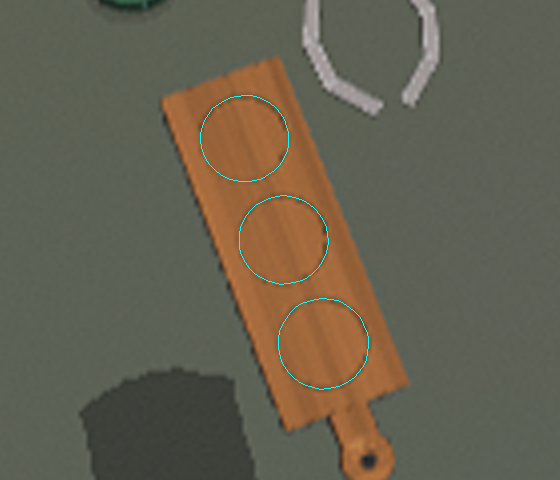

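View pics/ov_side.png

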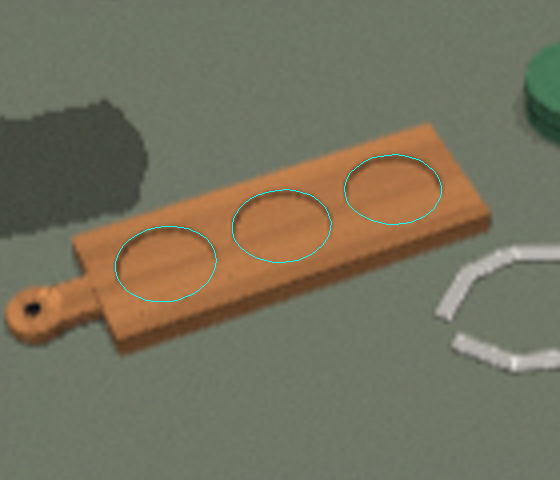

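The projected well circles fall on the wells in both views, e.g. the far well at (245,138) and the handle well at (323,343) in the top crop. I'll start moving, with the light body first.

Call:
send_rows(moves="0 0 0 20 -8 0 1;0 0 0 35 -14 0 1;0 0 0 40 -16 0 1;0 0 0 40 -16 0 1;0 0 0 40 -16 0 1;0 0 0 40 -16 0 1;0 0 0 30 -12 0 1;0 0 0 18 -7 0 1;0 0 0 0 0 0 1;0 0 0 0 0 30 1", grip_force=40)

```text
time: 3.05
position: [0.4604, -0.3957, 0.204]
ee_rot: [3.069, 0.642, 0.004]
force: [-0.6, 0.2, 0.2]
width: 0.0855
grip_force: 0.0
```

Call:
send_rows(moves="0 0 0 0 0 25 1;0 0 0 0 0 30 1;0 0 0 0 0 25 1;0 0 0 0 0 20 1;0 0 0 0 0 14 1;0 0 0 0 0 10 1;0 0 0 0 0 0 1;0 0 0 0 0 0 0.3;0 0 0 0 0 0 0.3;0 0 0 0 0 0 0.3")

```text
time: 4.3
position: [0.4601, -0.3942, 0.0784]
ee_rot: [3.073, 0.644, 0.001]
force: [-0.4, 0.7, 4.4]
width: 0.0488
grip_force: 42.0
```

Call:
send_rows(moves="0 0 0 0 0 0 0.3;0 0 0 0 0 -8 0.3;0 0 0 0 0 -16 0.3;0 0 0 0 0 -25 0.3;0 0 0 0 0 -30 0.3;0 0 0 0 0 -25 0.3;0 0 0 0 0 -16 0.3;0 0 0 0 0 -10 0.3;0 0 0 0 0 0 0.3;0 0 0 0 0 0 0.3")

```text
time: 5.55
position: [0.4591, -0.3932, 0.2061]
ee_rot: [-3.073, -0.643, 0.001]
force: [-0.5, -0.1, -2.0]
width: 0.0484
grip_force: 41.6
```

```bash
python3 d.py .6211,.0229,.2083 .6211,.0229,.0905; python3 -c "
from h import *
s=robot.sense();print(s['force'],s['width'],s['position'])
robot.capture('side');robot.capture('top');print(fit('light_body',(.46,-.394,.13)))"
```

```text
delta tool mm [ 315.3 -316.2   -1.7]
delta tool mm [1.000e-01 2.000e-01 1.178e+02]
[-0.46320608 -0.07015547 -1.96440627] 0.04844921906503939 [ 0.45913838 -0.39321949  0.20608294]
(array([ 0.4550397 , -0.37968155,  0.1005126 ]), {'top': 0.23, 'side': 0.5})
```

Call:
send_rows(moves="0 0 0 12 -12 0 0.3;0 0 0 24 -24 0 0.3;0 0 0 36 -36 0 0.3;0 0 0 40 -40 0 0.3;0 0 0 40 -40 0 0.3;0 0 0 40 -40 0 0.3;0 0 0 40 -40 0 0.3;0 0 0 36 -36 0 0.3;0 0 0 26 -26 0 0.3;0 0 0 14 -14 0 0.3")

```text
time: 7.0
position: [0.6181, 0.0146, 0.2072]
ee_rot: [-3.074, -0.648, 0.001]
force: [-0.1, -0.1, -2.3]
width: 0.0487
grip_force: 41.7
```

Call:
send_rows(moves="0 0 0 7 -8 0 0.3;0 0 0 0 0 0 0.3;0 0 0 0 0 0 0.3;0 0 0 0 0 15 0.3;0 0 0 0 0 25 0.3;0 0 0 0 0 20 0.3;0 0 0 0 0 10 0.3;0 0 0 0 0 0 0.3;0 0 0 0 0 0 0.3;0 0 0 0 0 0 0.3")

```text
time: 8.25
position: [0.622, 0.022, 0.1384]
ee_rot: [3.074, 0.644, 0.003]
force: [0.6, 1.0, -0.8]
width: 0.0488
grip_force: 41.7
```

```bash
python3 d.py .6211,.0229,.0905; python3 -c "
from h import *
cv2.imwrite('pics/p1.png',np.hstack([robot.capture('side')[120:300,150:450],robot.capture('top')[120:300,200:450]]))"
```

```text
delta tool mm [-0.6 -1.2 47.9]
```

View pics/p1.png

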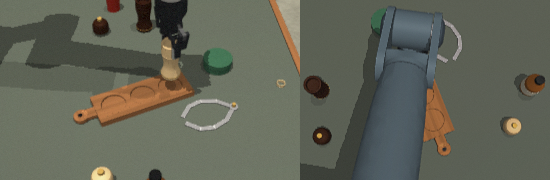

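The light body hangs upright over the far well, at (170,75) in the side crop, so I lower it.

Call:
send_rows(moves="0 0 0 0 -1 10 0.3;0 0 0 0 0 15 0.3;0 0 0 0 0 10 0.3;0 0 0 0 0 5 0.3;0 0 0 0 0 3 0.3;0 0 0 0 0 2 0.3;0 0 0 0 0 1 0.3;0 0 0 0 0 1 0.3;0 0 0 0 0 0 0.3;0 0 0 0 0 0 0.3")

```text
time: 9.6
position: [0.621, 0.023, 0.0904]
ee_rot: [3.075, 0.644, 0.0]
force: [0.4, 0.3, -1.4]
width: 0.0484
grip_force: 41.8
```

Call:
send_rows(moves="0 0 0 0 0 0.7 0.3;0 0 0 0 0 0.7 0.3;0 0 0 0 0 0 0.3;0 0 0 0 0 0 0.45;0 0 0 0 0 0 0.7;0 0 0 0 0 0 1;0 0 0 0 0 0 1;0 0 0 0 0 -15 1;0 0 0 0 0 -30 1;0 0 0 0 0 -40 1")

```text
time: 10.85
position: [0.6205, 0.0231, 0.1748]
ee_rot: [-3.074, -0.644, 0.002]
force: [0.6, -0.0, 1.3]
width: 0.0856
grip_force: 0.0
```

```bash
python3 d.py .4589,.4102,.19 .4589,.4102,.034; python3 -c "
from h import *
robot.capture('side');robot.capture('top');print(fit('light_body',(.621,.023,.012),('side',)))"
```

```text
delta tool mm [   7.3 -419.4  -14.9]
delta tool mm [2.00e-01 1.00e-01 1.56e+02]
(array([ 0.62466632,  0.06302027, -0.02985313]), {'side': 0.94})
```

Call:
send_rows(moves="0 0 0 1 -20 -15 1;0 0 0 1 -35 0 1;0 0 0 1 -50 0 1;0 0 0 1 -55 0 1;0 0 0 1 -55 0 1;0 0 0 1 -55 0 1;0 0 0 1 -50 0 1;0 0 0 0 -45 0 1;0 0 0 0 -35 0 1;0 0 0 0 -19 0 1")

```text
time: 12.25
position: [0.4571, 0.4114, 0.1885]
ee_rot: [3.074, 0.648, -0.002]
force: [1.0, -1.3, -0.8]
width: 0.0855
grip_force: 0.0
```

```bash
python3 d.py .4589,.4102,.19 .4589,.4102,.034; python3 -c "
from h import *
cv2.imwrite('pics/p2.png',np.hstack([robot.capture('side')[80:280,200:450],robot.capture('top')[100:300,150:450]]))
print(fit('light_body',(.621,.023,.012)))"
```

```text
delta tool mm [ 1.1  1.8 -1.5]
delta tool mm [  0.2  -0.  156. ]
(array([0.62174623, 0.0240406 , 0.00903807]), {'top': 0.93, 'side': 0.93})
```

View pics/p2.png

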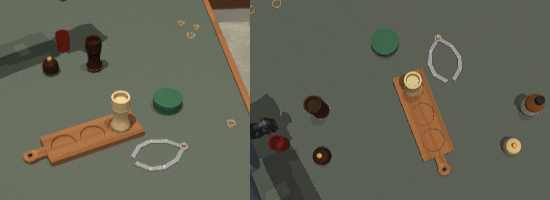

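The light body stands in the far well; the fit gives (.6217,.0240). The gripper is over the cup, so I descend.

Call:
send_rows(moves="0 0 0 0 0 20 1;0 0 0 0 0 30 1;0 0 0 0 0 30 1;0 0 0 0 0 30 1;0 0 0 0 0 24 1;0 0 0 0 0 14 1;0 0 0 0 0 7 1;0 0 0 0 0 0 1;0 0 0 0 0 0 0.25;0 0 0 0 0 0 0.25")

```text
time: 13.7
position: [0.4598, 0.41, 0.0348]
ee_rot: [-3.074, -0.644, -0.003]
force: [0.7, 0.3, 1.1]
width: 0.0514
grip_force: 0.0
```

Call:
send_rows(moves="0 0 0 0 0 0 0.25;0 0 0 0 0 0 0.25;0 0 0 0 0 -8 0.25;0 0 0 0 0 -16 0.25;0 0 0 0 0 -30 0.25;0 0 0 0 0 -40 0.25;0 0 0 0 0 -40 0.25;0 0 0 0 0 -20 0.25;0 0 0 0 0 -8 0.25;0 0 0 0 0 0 0.25", grip_force=30)

```text
time: 14.95
position: [0.4589, 0.4094, 0.1952]
ee_rot: [3.075, 0.644, -0.002]
force: [0.2, -0.1, -0.4]
width: 0.0434
grip_force: 30.7
```

```bash
python3 d.py .5442,-.0054,.195 .5442,-.0054,.047
```

```text
delta tool mm [-8.820e+01  4.142e+02  3.000e-01]
delta tool mm [  0.2  -0.  148. ]
```

Call:
send_rows(moves="0 0 0 -4 20 0 0.25;0 0 0 -8 35 0 0.25;0 0 0 -10 48 0 0.25;0 0 0 -12 55 0 0.25;0 0 0 -12 55 0 0.25;0 0 0 -12 55 0 0.25;0 0 0 -10 50 0 0.25;0 0 0 -9 45 0 0.25;0 0 0 -7 34 0 0.25;0 0 0 -4 17 0 0.25")

```text
time: 16.2
position: [0.5439, -0.0071, 0.1946]
ee_rot: [-3.075, -0.64, 0.004]
force: [-1.6, 0.0, -0.9]
width: 0.0435
grip_force: 30.8
```

Call:
send_rows(moves="0 0 0 0 0 10 0.25;0 0 0 0 0 25 0.25;0 0 0 0 0 30 0.25;0 0 0 0 0 25 0.25;0 0 0 0 0 15 0.25;0 0 0 0 0 5 0.25;0 0 0 0 0 0 0.25;0 0 0 0 0 0 0.25;0 0 0 0 0 0 0.25;0 0 0 0 0 0 0.25")

```text
time: 17.45
position: [0.545, -0.005, 0.0864]
ee_rot: [3.075, 0.644, 0.001]
force: [-0.2, -0.1, 0.3]
width: 0.0436
grip_force: 30.8
```

```bash
python3 d.py .5442,-.0054,.0468
```

```text
delta tool mm [-1.   0.  39.6]
```

Call:
send_rows(moves="0 0 0 0 0 12 0.25;0 0 0 0 0 14 0.25;0 0 0 0 0 7 0.25;0 0 0 0 0 3 0.25;0 0 0 0 0 1.5 0.25;0 0 0 0 0 1 0.25;0 0 0 0 0 1 0.25;0 0 0 0 0 0 0.25;0 0 0 0 0 0 0.25;0 0 0 0 0 0 0.25")

```text
time: 18.7
position: [0.5452, -0.005, 0.0469]
ee_rot: [3.075, 0.644, 0.001]
force: [-0.2, 0.5, 4.1]
width: 0.0437
grip_force: 31.0
```

Contact at 4 N; release, rise and go to the dark body.

Call:
send_rows(moves="0 0 0 0 0 -0.3 0.25;0 0 0 0 0 0 0.4;0 0 0 0 0 0 0.7;0 0 0 0 0 0 1;0 0 0 0 0 0 1;0 0 0 0 0 -15 1;0 0 0 0 0 -35 1;0 0 0 0 0 -45 1;0 0 0 0 0 -45 1;0 0 0 0 0 -20 1")

```text
time: 19.95
position: [0.5462, -0.0052, 0.2114]
ee_rot: [3.072, 0.643, 0.009]
force: [-0.1, 0.1, -0.1]
width: 0.0854
grip_force: 0.0
```

```bash
python3 d.py .5593,.3025,.207 .5593,.3025,.077
```

```text
delta tool mm [ 135.4 -276.6    4. ]
delta tool mm [ -0.7  -0.5 130. ]
```

Call:
send_rows(moves="0 0 0 8 -16 0 1;0 0 0 14 -28 0 1;0 0 0 20 -42 0 1;0 0 0 22 -45 0 1;0 0 0 22 -45 0 1;0 0 0 20 -42 0 1;0 0 0 16 -34 0 1;0 0 0 10 -20 0 1;0 0 0 4 -5 0 1;0 0 0 0 0 0 1")

```text
time: 21.2
position: [0.5581, 0.303, 0.2063]
ee_rot: [3.075, 0.643, -0.001]
force: [0.2, 0.5, 0.3]
width: 0.0854
grip_force: 0.0
```

```bash
python3 d.py .5593,.302,.077; python3 -c "
from h import *
robot.capture('side');robot.capture('top')
print(fit('pick_cup',(.544,-.005,.012)),fit('dark_head',(.4205,.286,0)),fit('dark_body',(.559,.302,0)))
cv2.imwrite('pics/p3.png',cv2.resize(robot.capture('side')[80:280,200:400],None,fx=3,fy=3))"
```

```text
delta tool mm [  0.8   1.3 129.3]
(array([ 0.54336883, -0.00424597,  0.00729519]), {'top': 0.89, 'side': 0.91}) (array([4.21229827e-01, 2.87118162e-01, 2.63876873e-04]), {'top': 0.91, 'side': 0.9}) (array([0.55612406, 0.29676124, 0.00301022]), {'top': 0.89})
```

View pics/p3.png

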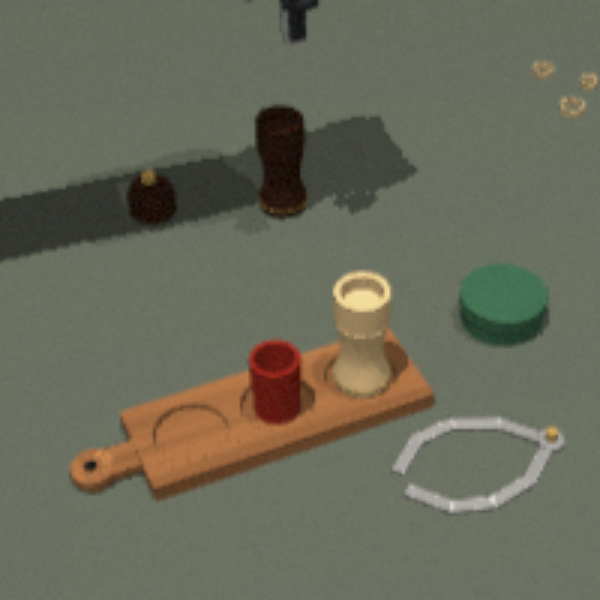

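Cup and light body stand upright in their wells; the dark body at (281,160) is below the gripper. Descend.

Call:
send_rows(moves="0 0 0 0 1 15 1;0 0 0 0 1 30 1;0 0 0 0 0 30 1;0 0 0 0 0 25 1;0 0 0 0 0 18 1;0 0 0 0 0 10 1;0 0 0 0 0 0 1;0 0 0 0 0 0 0.3;0 0 0 0 0 0 0.3;0 0 0 0 0 0 0.3", grip_force=40)

```text
time: 22.9
position: [0.56, 0.3017, 0.0801]
ee_rot: [3.075, 0.644, 0.004]
force: [0.0, -1.7, 5.2]
width: 0.0494
grip_force: 41.5
```

Call:
send_rows(moves="0 0 0 0 0 0 0.3;0 0 0 0 0 -8 0.3;0 0 0 0 0 -16 0.3;0 0 0 0 0 -25 0.3;0 0 0 0 0 -30 0.3;0 0 0 0 0 -25 0.3;0 0 0 0 0 -20 0.3;0 0 0 0 0 -10 0.3;0 0 0 0 0 0 0.3;0 0 0 0 0 0 0.3")

```text
time: 24.15
position: [0.5583, 0.3013, 0.2114]
ee_rot: [3.075, 0.644, -0.004]
force: [0.0, 0.8, -1.2]
width: 0.0496
grip_force: 41.8
```

```bash
python3 d.py .4673,-.0337,.212 .4673,-.0337,.0905
```

```text
delta tool mm [-2.178e+02  2.704e+02 -2.000e-01]
delta tool mm [  0.3   0.  121.5]
```

Call:
send_rows(moves="0 0 0 -8 10 0 0.3;0 0 0 -18 22 0 0.3;0 0 0 -26 32 0 0.3;0 0 0 -30 38 0 0.3;0 0 0 -30 38 0 0.3;0 0 0 -30 38 0 0.3;0 0 0 -30 37 0 0.3;0 0 0 -24 30 0 0.3;0 0 0 -15 17 0 0.3;0 0 0 -7 8 0 0.3")

```text
time: 25.4
position: [0.4667, -0.0344, 0.2122]
ee_rot: [-3.075, -0.641, 0.001]
force: [0.6, -0.2, -2.0]
width: 0.0492
grip_force: 41.9
```

Call:
send_rows(moves="0 0 0 0 0 0 0.3;0 0 0 0 0 10 0.3;0 0 0 0 0 25 0.3;0 0 0 0 0 25 0.3;0 0 0 0 0 15 0.3;0 0 0 0 0 5 0.3;0 0 0 0 0 0 0.3;0 0 0 0 0 0 0.3;0 0 0 0 0 0 0.3;0 0 0 0 0 0 0.3")

```text
time: 26.65
position: [0.4679, -0.0333, 0.1331]
ee_rot: [3.075, 0.644, 0.001]
force: [-0.4, 0.0, -2.5]
width: 0.049
grip_force: 41.9
```

```bash
python3 d.py .4673,-.0337,.0905; python3 -c "
from h import *
cv2.imwrite('pics/p4.png',cv2.resize(robot.capture('side')[80:280,200:400],None,fx=3,fy=3))"
```

```text
delta tool mm [-0.7  0.1 42.6]
```

View pics/p4.png

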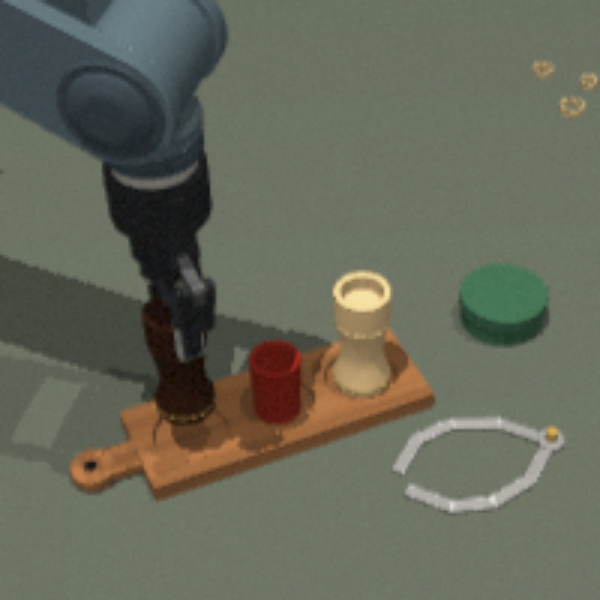

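The dark body hangs upright over the handle well; its lean in the picture is perspective. I lower it.

Call:
send_rows(moves="0 0 0 -0.5 0 12 0.3;0 0 0 0 0 14 0.3;0 0 0 0 0 8 0.3;0 0 0 0 0 4 0.3;0 0 0 0 0 1 0.3;0 0 0 0 0 1 0.3;0 0 0 0 0 0.5 0.3;0 0 0 0 0 0 0.3;0 0 0 0 0 0 0.3;0 0 0 0 0 0 0.3")

```text
time: 27.95
position: [0.4672, -0.0334, 0.0923]
ee_rot: [3.075, 0.644, 0.0]
force: [0.2, 1.2, -2.6]
width: 0.0488
grip_force: 41.9
```

Call:
send_rows(moves="0 0 0 0 0 0.7 0.3;0 0 0 0 0 0.7 0.3;0 0 0 0 0 0.6 0.3;0 0 0 0 0 0 0.3;0 0 0 0 0 0 0.3;0 0 0 0 0 0 0.3;0 0 0 0 0 0 0.3;0 0 0 0 0 0 0.3;0 0 0 0 0 0 0.3;0 0 0 0 0 0 0.3")

```text
time: 29.2
position: [0.4682, -0.0335, 0.092]
ee_rot: [3.075, 0.644, 0.003]
force: [-2.0, 1.7, 9.9]
width: 0.0493
grip_force: 42.1
```

Call:
send_rows(moves="0 0 0 0 0 -0.8 0.3;0 0 0 0 0 0 0.3;0 0 0 0 0 0 0.45;0 0 0 0 0 0 0.7;0 0 0 0 0 0 1;0 0 0 0 0 0 1;0 0 0 0 0 -15 1;0 0 0 0 0 -35 1;0 0 0 0 0 -40 1;0 0 0 0 0 -20 1")

```text
time: 30.45
position: [0.4684, -0.0338, 0.2047]
ee_rot: [3.072, 0.643, 0.007]
force: [0.3, -0.6, 0.1]
width: 0.0852
grip_force: 0.0
```

```bash
python3 d.py .421,.2865,.2 .421,.2865,.005
```

```text
delta tool mm [  85.1 -312.4    4. ]
delta tool mm [ -0.7  -0.7 195. ]
```

Call:
send_rows(moves="0 0 0 5 -18 0 1;0 0 0 9 -32 0 1;0 0 0 13 -46 0 1;0 0 0 14 -50 0 1;0 0 0 14 -50 0 1;0 0 0 12 -46 0 1;0 0 0 9 -36 0 1;0 0 0 6 -22 0 1;0 0 0 3 -12 0 1;0 0 0 0 0 0 1")

```text
time: 31.7
position: [0.419, 0.2869, 0.2003]
ee_rot: [3.074, 0.646, -0.002]
force: [0.1, 0.9, 0.0]
width: 0.0851
grip_force: 0.0
```

Call:
send_rows(moves="0 0 0 0 0 20 1;0 0 0 0 0 35 1;0 0 0 0 0 35 1;0 0 0 0 0 30 1;0 0 0 0 0 15 1;0 0 0 0 0 5 1;0 0 0 0 0 0 1;0 0 0 0 0 0 1;0 0 0 0 0 0 1;0 0 0 0 0 0 1")

```text
time: 32.95
position: [0.4201, 0.2866, 0.0615]
ee_rot: [-3.075, -0.644, -0.001]
force: [0.1, 0.1, -0.2]
width: 0.0852
grip_force: 0.0
```

```bash
python3 d.py .421,.2865,.006; python3 -c "
from h import *
robot.capture('side');im=robot.capture('top')
print(fit('dark_body',(.467,-.0335,.012)),fit('pick_cup',(.544,-.005,.012)))
cv2.imwrite('pics/p5.png',np.hstack([cv2.resize(robot.capture('side')[80:280,200:350],None,fx=3,fy=3),cv2.resize(im[200:300,170:270],None,fx=3,fy=6)[:,:300]]))"
```

```text
delta tool mm [ 0.7  0.5 55.5]
(array([ 0.46580429, -0.0349279 ,  0.00820168]), {'top': 0.93, 'side': 0.94}) (array([ 0.54345598, -0.00625127,  0.00994403]), {'top': 0.92, 'side': 0.92})
```

View pics/p5.png

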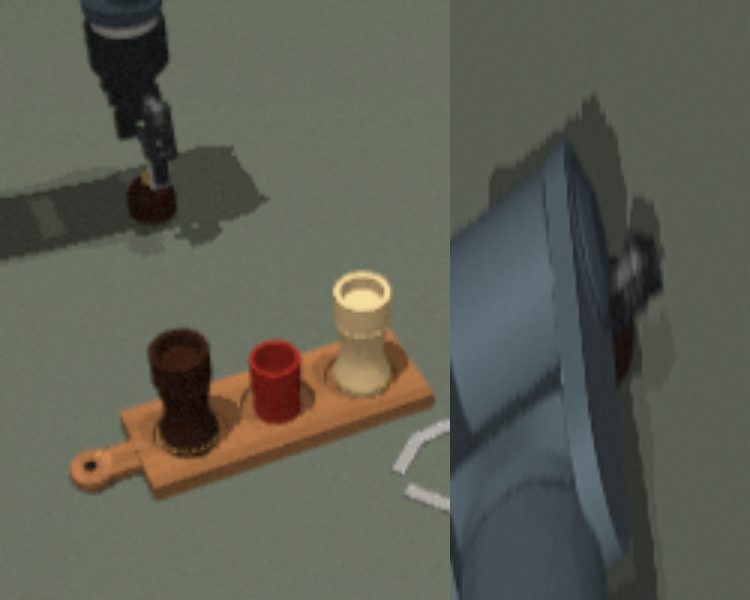

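All three bases stand in their wells, and the gripper straddles the dark head at (152,200). Descend and grasp.

Call:
send_rows(moves="0 0 0 0.7 0 15 1;0 0 0 0 0 20 1;0 0 0 0 0 12 1;0 0 0 0 0 6 1;0 0 0 0 0 3 1;0 0 0 0 0 0 1;0 0 0 0 0 0 0.3;0 0 0 0 0 0 0.3;0 0 0 0 0 0 0.3;0 0 0 0 0 0 0.3", grip_force=30)

```text
time: 34.55
position: [0.421, 0.287, 0.0056]
ee_rot: [-3.075, -0.644, -0.002]
force: [-0.5, -1.0, 6.0]
width: 0.0487
grip_force: 31.5
```

Call:
send_rows(moves="0 0 0 0 0 -5 0.3;0 0 0 0 0 -15 0.3;0 0 0 0 0 -30 0.3;0 0 0 0 0 -40 0.3;0 0 0 0 0 -40 0.3;0 0 0 0 0 -35 0.3;0 0 0 0 0 -20 0.3;0 0 0 0 0 -10 0.3;0 0 0 0 0 0 0.3;0 0 0 0 0 0 0.3")

```text
time: 35.8
position: [0.4198, 0.2865, 0.1988]
ee_rot: [3.075, 0.644, -0.003]
force: [-0.0, 0.1, -1.1]
width: 0.0488
grip_force: 31.2
```

```bash
python3 d.py .466,-.0345,.2 .466,-.0345,.1175
```

```text
delta tool mm [-86.4 312.6  -1. ]
delta tool mm [ 0.2  0.  82.5]
```

Call:
send_rows(moves="0 0 0 -5 18 0 0.3;0 0 0 -9 32 0 0.3;0 0 0 -13 46 0 0.3;0 0 0 -14 50 0 0.3;0 0 0 -14 50 0 0.3;0 0 0 -12 46 0 0.3;0 0 0 -10 36 0 0.3;0 0 0 -6 22 0 0.3;0 0 0 -3 12 0 0.3;0 0 0 0 0 0 0.3")

```text
time: 37.05
position: [0.4665, -0.0341, 0.1996]
ee_rot: [-3.075, -0.642, 0.001]
force: [0.1, -0.2, -0.6]
width: 0.0486
grip_force: 31.3
```

Call:
send_rows(moves="0 0 0 0 0 0 0.3;0 0 0 0 0 15 0.3;0 0 0 0 0 25 0.3;0 0 0 0 0 15 0.3;0 0 0 0 0 5 0.3;0 0 0 0 0 0 0.3;0 0 0 0 0 0 0.3;0 0 0 0 0 0 0.3;0 0 0 0 0 0 0.3;0 0 0 0 0 0 0.3")

```text
time: 38.3
position: [0.467, -0.0336, 0.1402]
ee_rot: [3.075, 0.644, 0.001]
force: [-0.3, -0.1, 0.2]
width: 0.0486
grip_force: 31.3
```

```bash
python3 d.py .466,-.0345,.1175; python3 -c "
from h import *
cv2.imwrite('pics/p6.png',cv2.resize(robot.capture('side')[150:250,210:310],None,fx=5,fy=5))"
```

```text
delta tool mm [-1.3  0.4 22.7]
```

View pics/p6.png

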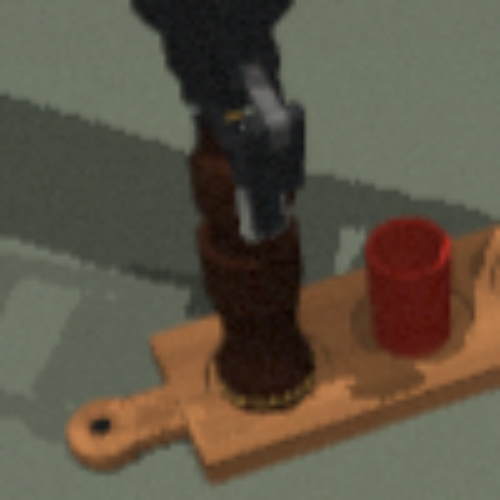

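The head is lined up above the dark body. I lower it gently.

Call:
send_rows(moves="0 0 0 -1 0 6 0.3;0 0 0 0 0 7 0.3;0 0 0 0 0 5 0.3;0 0 0 0 0 2 0.3;0 0 0 0 0 1 0.3;0 0 0 0 0 0.7 0.3;0 0 0 0 0 0.6 0.3;0 0 0 0 0 0 0.3;0 0 0 0 0 0 0.3;0 0 0 0 0 0 0.3")

```text
time: 39.6
position: [0.4671, -0.0345, 0.1191]
ee_rot: [3.073, 0.644, 0.004]
force: [-1.2, -1.1, 6.4]
width: 0.0487
grip_force: 34.9
```

Call:
send_rows(moves="0 0 0 0 0 0 0.3;0 0 0 0 0 0 0.45;0 0 0 0 0 0 0.6;0 0 0 0 0 0 1;0 0 0 0 0 0 1;0 0 0 0 0 -15 1;0 0 0 0 0 -30 1;0 0 0 0 0 -30 1;0 0 0 0 0 -15 1;0 0 0 0 0 0 1")

```text
time: 40.85
position: [0.4666, -0.0341, 0.2089]
ee_rot: [3.074, 0.644, 0.004]
force: [-0.1, 0.3, -0.1]
width: 0.0853
grip_force: 0.0
```

```bash
python3 d.py .4452,-.2635,.2 .4452,-.2635,.006
```

```text
delta tool mm [-111.6  201.5    9.1]
delta tool mm [ -0.4  -0.3 194. ]
```

Call:
send_rows(moves="0 0 0 -8 14 0 1;0 0 0 -14 26 0 1;0 0 0 -20 36 0 1;0 0 0 -20 36 0 1;0 0 0 -20 36 0 1;0 0 0 -15 28 0 1;0 0 0 -10 17 5 1;0 0 0 -5 8 20 1;0 0 0 0 0 30 1;0 0 0 0 0 30 1")

```text
time: 42.1
position: [0.4432, -0.2628, 0.1207]
ee_rot: [-3.074, -0.643, 0.001]
force: [0.4, 0.4, -0.6]
width: 0.0851
grip_force: 0.0
```

Call:
send_rows(moves="0 0 0 0 0 25 1;0 0 0 0 0 15 1;0 0 0 0 0 7 1;0 0 0 0 0 3 1;0 0 0 0 0 0 1;0 0 0 0 0 0 1;0 0 0 0 0 0 1;0 0 0 0 0 0 1;0 0 0 0 0 0 1;0 0 0 0 0 0 1")

```text
time: 43.35
position: [0.444, -0.263, 0.0727]
ee_rot: [-3.075, -0.644, 0.0]
force: [0.1, -0.4, -0.0]
width: 0.0853
grip_force: 0.0
```

```bash
python3 d.py .4452,-.2635,.006; python3 -c "
from h import *
robot.capture('side');robot.capture('top')
print(fit('dark_head',(.466,-.0345,.1115)),fit('light_body',(.6217,.024,.012)))
cv2.imwrite('pics/p7.png',cv2.resize(robot.capture('side')[140:340,200:370],None,fx=3,fy=3))"
```

```text
delta tool mm [ 0.9  1.  66.7]
(array([ 0.46567016, -0.0323857 ,  0.11275086]), {'top': 0.95}) (array([0.62242873, 0.02404116, 0.00842843]), {'top': 0.9, 'side': 0.93})
```

View pics/p7.png

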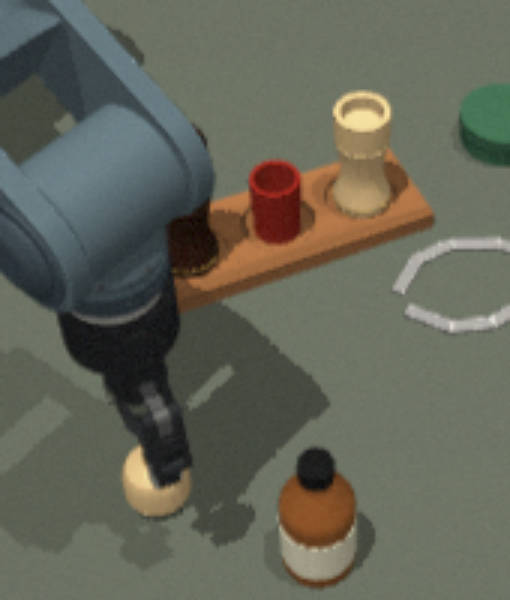

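The gripper straddles the light head at (157,480). The wrist clears the dark mill both sideways and in height, so I descend.

Call:
send_rows(moves="0 0 0 1 1 15 1;0 0 0 0 0 20 1;0 0 0 0 0 16 1;0 0 0 0 0 9 1;0 0 0 0 0 5 1;0 0 0 0 0 1 1;0 0 0 0 0 0 0.3;0 0 0 0 0 0 0.3;0 0 0 0 0 0 0.3;0 0 0 0 0 0 0.3")

```text
time: 44.95
position: [0.4458, -0.2639, 0.0075]
ee_rot: [3.074, 0.644, 0.001]
force: [-1.5, 1.1, 6.3]
width: 0.049
grip_force: 31.4
```

Call:
send_rows(moves="0 0 0 0 0 -5 0.3;0 0 0 0 0 -15 0.3;0 0 0 0 0 -30 0.3;0 0 0 0 0 -45 0.3;0 0 0 0 0 -50 0.3;0 0 0 0 0 -45 0.3;0 0 0 0 0 -25 0.3;0 0 0 0 0 -15 0.3;0 0 0 0 0 0 0.3;0 0 0 0 0 0 0.3")

```text
time: 46.2
position: [0.4447, -0.2629, 0.2352]
ee_rot: [-3.073, -0.643, 0.002]
force: [0.2, -0.3, -0.1]
width: 0.0485
grip_force: 31.2
```

```bash
python3 d.py .6218,.0238,.236 .6218,.0238,.118
```

```text
delta tool mm [ 277.3 -191.6   -0.6]
delta tool mm [1.00e-01 3.00e-01 1.18e+02]
```

Call:
send_rows(moves="0 0 0 14 -10 0 0.3;0 0 0 26 -18 0 0.3;0 0 0 36 -25 0 0.3;0 0 0 40 -28 0 0.3;0 0 0 40 -28 0 0.3;0 0 0 40 -28 0 0.3;0 0 0 36 -25 0 0.3;0 0 0 26 -17 0 0.3;0 0 0 14 -9 0 0.3;0 0 0 5 -4 0 0.3")

```text
time: 47.45
position: [0.6219, 0.0244, 0.236]
ee_rot: [-3.074, -0.645, 0.002]
force: [-0.2, 0.4, -0.2]
width: 0.0488
grip_force: 31.2
```

Call:
send_rows(moves="0 0 0 0 0 0 0.3;0 0 0 0 0 15 0.3;0 0 0 0 0 30 0.3;0 0 0 0 0 30 0.3;0 0 0 0 0 15 0.3;0 0 0 0 0 5 0.3;0 0 0 0 0 0 0.3;0 0 0 0 0 0 0.3;0 0 0 0 0 0 0.3;0 0 0 0 0 0 0.3")

```text
time: 48.7
position: [0.6223, 0.0235, 0.1422]
ee_rot: [3.075, 0.644, 0.001]
force: [-0.9, 0.3, -0.1]
width: 0.0493
grip_force: 31.2
```

```bash
python3 d.py .6218,.0238,.119; python3 -c "
from h import *
cv2.imwrite('pics/p8.png',cv2.resize(robot.capture('side')[120:250,220:370],None,fx=4,fy=4))"
```

```text
delta tool mm [-0.3 -0.5 23.2]
```

View pics/p8.png

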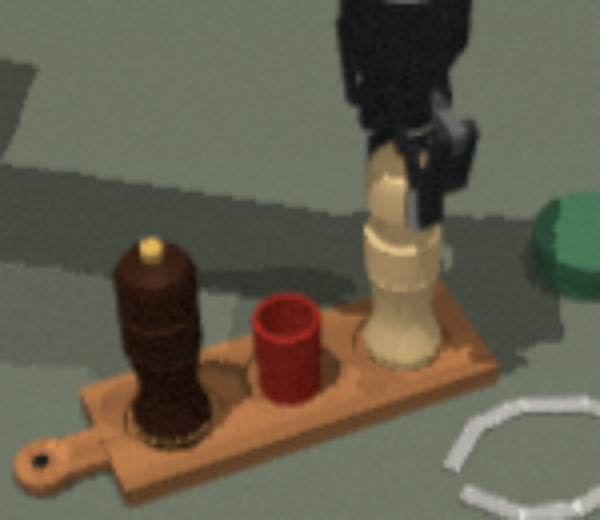

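The dark mill is complete, with its head seated squarely. The light head sits above its body, so I lower it.

Call:
send_rows(moves="0 0 0 0 -0.5 6 0.3;0 0 0 0 0 7 0.3;0 0 0 0 0 5 0.3;0 0 0 0 0 2 0.3;0 0 0 0 0 1 0.3;0 0 0 0 0 0.7 0.3;0 0 0 0 0 0.6 0.3;0 0 0 0 0 0 0.3;0 0 0 0 0 0 0.3;0 0 0 0 0 0 0.3")

```text
time: 50.0
position: [0.6219, 0.0239, 0.1195]
ee_rot: [3.075, 0.644, 0.0]
force: [0.2, 0.1, -0.6]
width: 0.0486
grip_force: 31.2
```

Call:
send_rows(moves="0 0 0 0 0 0.6 0.3;0 0 0 0 0 0.5 0.3;0 0 0 0 0 0.5 0.3;0 0 0 0 0 0 0.3;0 0 0 0 0 0 0.3;0 0 0 0 0 0 0.3;0 0 0 0 0 0 0.3;0 0 0 0 0 0 0.3;0 0 0 0 0 0 0.3;0 0 0 0 0 0 0.3")

```text
time: 51.25
position: [0.6226, 0.024, 0.1194]
ee_rot: [3.074, 0.644, 0.003]
force: [-1.8, 0.4, 6.0]
width: 0.049
grip_force: 31.8
```

Contact. Release and back away upward.

Call:
send_rows(moves="0 0 0 0 0 0 0.3;0 0 0 0 0 0 0.45;0 0 0 0 0 0 0.6;0 0 0 0 0 0 1;0 0 0 0 0 0 1;0 0 0 0 0 -15 1;0 0 0 0 0 -30 1;0 0 0 0 0 -30 1;0 0 0 0 0 -30 1;0 0 0 0 0 -15 1")

```text
time: 52.5
position: [0.6228, 0.0238, 0.241]
ee_rot: [3.073, 0.644, 0.006]
force: [-0.6, 0.4, -0.7]
width: 0.085
grip_force: 0.0
```

Call:
send_rows(moves="0 0 0 0 -20 0 1;0 0 0 0 -40 0 1;0 0 0 0 -45 0 1;0 0 0 0 -45 0 1;0 0 0 0 -45 0 1;0 0 0 0 -40 0 1;0 0 0 0 -20 0 1;0 0 0 0 0 0 1;0 0 0 0 0 0 1;0 0 0 0 0 0 1")

```text
time: 53.75
position: [0.5201, 0.2565, 0.2377]
ee_rot: [3.075, 0.641, -0.0]
force: [0.5, 0.4, 0.7]
width: 0.0855
grip_force: 0.0
```

```bash
python3 -c "
from h import *
a=robot.capture('side');b=robot.capture('top')
for n,p in dict(dark_body=(.466,-.0345,.012),light_body=(.622,.024,.012),dark_head=(.466,-.034,.1115),light_head=(.622,.024,.1115),pick_cup=(.544,-.005,.012),oil_bottle=(.564,-.323,0)).items():
    x,q=fit(n,p);print(n,x.round(4),q)
cv2.imwrite('pics/p9.png',np.hstack([cv2.resize(a[140:260,215:365],None,fx=3,fy=3),cv2.resize(b[160:280,270:370],None,fx=3,fy=3)]))"
```

```text
dark_body [ 0.4662 -0.0236 -0.0074] {'top': 0.05, 'side': 0.74}
light_body [ 0.6323  0.1578 -0.1397] {'side': 0.78}
dark_head [ 0.4665 -0.0329  0.1099] {'top': 0.89, 'side': 0.93}
light_head [0.6231 0.0262 0.1117] {'top': 0.84, 'side': 0.94}
pick_cup [ 0.5436 -0.0056  0.0085] {'top': 0.92, 'side': 0.94}
oil_bottle [ 0.5641 -0.3233 -0.0014] {'top': 0.94, 'side': 0.93}
```

View pics/p9.png

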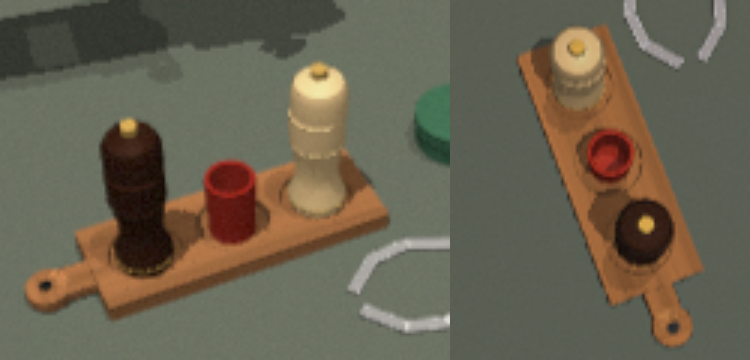

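Both mills (dark by the handle, light at the far end) and the cup stand upright, with the heads at z ≈ 0.11, which is seated height. I hand the job in.

```bash
python3 -c "
from rig import robot
print(robot.finish_job())"
```

```text
the job is handed in; nothing more can be done
None
```

I made up the table set on the paddle and handed the job in at about 54 s: dark mill by the handle, light mill at the far end and red cup between, all upright with heads seated in the last pictures; no verdict came back.

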